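Clip in the stop bar and hold a timber block in the corner

ROBOT

A 6-joint arm with a two-finger parallel gripper is mounted at the origin on a cart in front of the work surface, level with it; the furniture and walls round the work are solid. World frame = base frame: x ahead of the robot, y to its left, z up, the work surface at z = 0. Lengths are in m, angles in rad, forces in N, time in s.
With the tool pointing down it reaches from about 0.375 to 0.975 m from the base axis. Payload 3.8 kg.
Tool frame: the origin (TCP) lies on the centre line of the jaws, within the pads' length; the fingertips stand 19 mm ahead of it and the grasp point (between the pads) is the TCP; z points along the fingers, y is the line along which they close (so a half turn about z gives the same grasp; the last joint's range is limited). The gripper opens to 88 mm and grips with 3 to 60 N. Pads are 18 mm wide; open, the fingers measure 123 mm over their backs; the gripper's body (75 mm by 187 mm) begins 45 mm behind the grasp point.
Start: joints at [-1.166, 0.264, 1.604, -0, 1.274, -0.037], TCP at [0.289, -0.61, 0.258] pointing down, gripper open.
Joint ranges: [-2.63, 2.63], [-0.94, 2.18], [0.31, 2.57], [-1.31, 4.45], [0, 2.66], [-2.55, 2.55]. Speed limits (rad/s): [2.57, 2.57, 3.14, 3.14, 3.14, 3.14].

INTERFACE

Orientations are given as a 3x3 rotation matrix whose columns are the frame's x, y, z axes.
In Python, from workcell import readout, vision, manip gives the robot as it stands.
- The arm moves only by the shell command python3 -m pendant 'ROWS' [OPENING] [FORCE]. ROWS is a JSON object of lists of equal length, an entry for each row: "delta_pos": the shift along the tool's x, y, z in mm, a list of three; "yaw": the turn about the tool's z in degrees. In form: {"delta_pos": [[dx, dy, dz], ...], "yaw": [yaw, ...]}. A call has 1 to 12 rows; each row is the pose to reach, as a shift and turn from the pose commanded when the call began, along the tool's axes at that moment; what a row does not reach only later rows make up. A row lasts 1/12 s, in which the tool goes at most 41.7 mm and 7.16 degrees, less where a joint would pass 70% of its speed; a pose out of reach is approached as far as the arm can. A call with a gripper value outside its range is refused whole. OPENING is the gripper's target within -1 to 1 (shut at 1, half-way at 0, fully open at -1), set as the call begins (- or left out, the last holds). The fingers move at their own pace and stop on an object; FORCE is the grip in N (left out, the last holds). Time passes only in rows, so rows that repeat a pose let the fingers close. It gives the time, the measured TCP pose, the force, the opening and the grip force at its end, in the units of the state.
- readout.sense(): the state, without advancing time (a new reading comes with each control period).
- vision.get_image(name): name is "scene" or "top" or "wrist"; returns a dict with "frame" (384x512x3 uint8, blue, green, red), "range_z" (384x512 float32, m along the optical axis (not along the pixel's ray), 0 where there is no reading), "K" (3x3 intrinsics, pixels), "R" (3x3) and "t" (3): a world point X has camera coordinates R X + t. Camera axes: x right, y down, z forward; pixel columns grow to the right and rows downward; lengths in m; the calibration is good to about 2 mm. A picture is of the moment at which its call begins.
- manip.sign_off(): hands the job in; it is judged then, once.
The state is a dict: "t": time; "joint_positions": joint angles; "qvel": joint speeds; "joint_torque": joint torques, N m; "eef_pos": TCP position; "tool_rot": TCP orientation; "ft_force": force on the tool from outside, world axes, zero at the start; "torque": the same for the moment, N m; "opening": finger opening in m; "grasp_force": force on a finger pad.
Only numpy, scipy, OpenCV 4.12 (cv2) and the standard library are available. Lean on these libraries where they do the work, as an engineer would, in place of code of your own. Each camera call takes 0.05 s, during which the arm holds its last target. There are 200 camera calls.

TASK

Set up the small drilling fixture: push the loose steel stop bar down past the two sprung jaws until it sits fully home in both fork clips with the jaws sprung shut over it, and let go of it. Then take the sawn rectangular timber block, set it flat on the fixture plate with its long sides along the low fence, and press it squarely into the corner, one end against the stop bar and one long side against the fence at the same time. Finish while still holding it pressed firmly against both; do not let go, and leave the other things on the bench where they are.

Things in the scene. Friction and masses are not known exactly. Their poses are not given: they have to be found in the camera images.
- fixture: Fixed steel plate 150 x 160 x 12 mm on the bench. Origin: centre of its underside; x points to the side with the fork clips, y to the fence, z up; top at z = 12 mm. Two fork clips, 12 mm thick, stand at y = -52 and +52 mm (92 mm clear between), from x = 31 to 67 mm, up to 38 mm above the plate. Each is a U slot open at the top, 16 mm wide; the prong at smaller x flares out on top.
- seat (a point): Middle of the stop bar's axis when the bar is fully home, lying along fixture y in both clips: fixture frame x = 45, y = 0, z = 24 mm (12 mm above the plate). Axes as the fixture's. The bar enters straight down; it can lie up to 6 mm off along y, where its square ends meet the outsides of the clips.
- jaw_left (a joint): Black sprung jaw of the clip at fixture y = +52 mm: a flap 15 mm long, hinged on the far prong (greater x) 31 mm above the plate, level across the slot at 0 rad (cannot rise further). The bar pushes it down into the slot (up to 1.35 rad); once the bar is past, its spring returns it to 0. Both jaws together need about 5 to 10 N.
- jaw_right (a joint): The same jaw on the clip at fixture y = -52 mm.
- fence: Low straight aluminium fence on the plate, 78 mm long along fixture x, 10 mm thick, 14 mm tall above the plate. Origin: centre of its underside; axes as the fixture's. Its face to the block is at fixture y = 36 mm. Fingers holding the block must stay above its top, which is 26 mm above the bench.
- corner (a point): Corner for the block on the plate: fixture x = 38 (near side of the seated bar), y = 36 (face of fence), z = 12 mm. The block pressed home has its origin at fixture x = -7, y = 5, z = 12 mm. The bar has 1 mm play, and friction on plate and fence (about 0.6) takes part of a push: press with about 15 N on each.
- stop_bar: Loose steel stop bar, 0.15 kg: a round rod of 14 mm diameter and 128 mm between two square end pieces (18 x 18 mm, 11 mm long), 150 mm overall, lying on the bench. Its long axis is its y axis; origin: underside of the square ends below the middle, 9 mm below the axis. Pick it by the round middle, across the rod.
- stop_bar_mid (a point): Middle of the stop bar on the axis of the rod.
- wood_block: Loose sawn timber block, plain rectangular, 62 mm (its x) x 90 mm (its y) x 38 mm tall (its z), about 0.16 kg. Origin: centre of its underside. Grasp it across the 62 mm, near the top. Either end may go to the bar.
- parts_case: Fixed equipment: flat blue compartment case, about 125 x 200 x 40 mm, on the bench to the right of the fixture; its clear lid stands half open and reaches 135 mm above the bench. Origin: centre of its underside. Carry things over or round it.
- large_nut: Bystander: large loose hexagon nut, 36x41x18 mm; origin: centre of its underside. To be left where it is.
- small_nut: Bystander: small loose hexagon nut, 30x34x15 mm; origin: centre of its underside. To be left where it is.
- dip_tin: Bystander: round tin with a lid, 60 mm dia, 42 mm tall; origin: centre of its underside. To be left where it is.

How it is judged:
On the way:
1. the stop bar sits fully home in both fork clips, both jaws shut over it, and the fingers are off it (x of stop_bar_mid in the frame of seat between -0.003 and 0.003 m and y of stop_bar_mid in the frame of seat between -0.012 and 0.012 m and z of stop_bar_mid in the frame of seat between -0.003 and 0.003 m and angle between the y axis of stop_bar and the y axis of fixture, either way round below 0.05 rad and value of joint each of jaw_left, jaw_right below 0.2 rad and contact force between the fingers and stop_bar below 0.1 N), for 0.3 s.
At the end, for the whole second after the job is handed in: Bar home in both clips (3 mm across and high, 12 mm along, 0.05 rad), jaws under 0.2 rad; block flat on the plate, long sides along the fence within 0.06 rad, within 4.5 mm of the corner place, held by the fingers, still, pressing over 2 N on the bar and over 2 N on the fence (x of stop_bar_mid in the frame of seat between -0.003 and 0.003 m and y of stop_bar_mid in the frame of seat between -0.012 and 0.012 m and z of stop_bar_mid in the frame of seat between -0.003 and 0.003 m and angle between the y axis of stop_bar and the y axis of fixture, either way round below 0.05 rad and value of joint each of jaw_left, jaw_right below 0.2 rad and contact force between wood_block and stop_bar above 2 N and contact force between wood_block and fence above 2 N and contact force between the fingers and wood_block above 2 N and angle between the y axis of wood_block and the x axis of fixture, either way round below 0.06 rad and angle between wood_block's own z axis and vertical below 0.05 rad and z of wood_block in the frame of fixture between 0.009 and 0.016 m and x of wood_block in the frame of fixture between -0.011 and -0.002 m and y of wood_block in the frame of fixture between 0.001 and 0.009 m and linear speed of wood_block below 0.01 m/s); the arm keeps its last pose, push and grip.
It fails at once if the large loose hexagon nut is moved more than 30 mm (distance of large_nut from where it was at the start of the episode above 0.03 m).
It fails at once if the small loose hexagon nut is moved more than 30 mm (distance of small_nut from where it was at the start of the episode above 0.03 m).
It fails at once if the round tin with a lid is moved more than 30 mm (distance of dip_tin from where it was at the start of the episode above 0.03 m).
It also fails if it takes over 67 s, if anything falls off the work surface, if the arm or the gripper's body presses on something with over 40 N, if the wrist force passes 120 N, or if a joint passes its speed limit or range.

## Working session

There is one attempt and no reset: what is moved stays moved. The work goes in short steps, Python scripts to look and compute and a shell command to move; the robot and the scene stay as the last step left them, time stands still between calls to the robot, and variables do not carry over. Pictures are saved under pics/ and viewed, at most 14 in all, crops included, and the job is handed in when it is done.

```bash
mkdir -p pics; ls; python3 - <<'E'
from workcell import readout, vision
import cv2,numpy as np
s=readout.sense(); print(s['t'],s['eef_pos'],s['tool_rot'],s['opening'])
for n in ['scene','top']:
    d=vision.get_image(n); np.savez(f'{n}0.npz',**d); cv2.imwrite(f'pics/{n}0.png',d['frame']); print(n,d['K'],d['R'],d['t'],(d['range_z']>0).mean())
E
```

```text
pics
0.0 [ 0.28833077 -0.60958496  0.25640967] [[ 9.04000200e-01  4.27531136e-01 -8.76004951e-04]
 [ 4.27532026e-01 -9.03997928e-01  2.02782244e-03]
 [ 7.50505682e-05 -2.20767206e-03 -9.99997560e-01]] 0.08838264690488926
scene [[434.07513752   0.         257.80374815]
 [  0.         434.07513752 190.38394052]
 [  0.           0.           1.        ]] [[-0.81375229 -0.58112904 -0.00981029]
 [-0.2839994   0.4122965  -0.86565348]
 [ 0.50710112 -0.70164139 -0.50054752]] [0.53548526 0.20100278 0.73881015] 0.8640543619791666
top [[499.90132939   0.         258.21524672]
 [  0.         499.90132939 189.83459016]
 [  0.           0.           1.        ]] [[ 5.54257355e-02 -9.98462761e-01 -3.20003412e-04]
 [-9.76479850e-01 -5.41385527e-02 -2.08701028e-01]
 [ 2.08362880e-01  1.18798849e-02 -9.77979437e-01]] [0.06935517 0.5952714  1.15367935] 0.9959818522135416
```

View pics/top0.png

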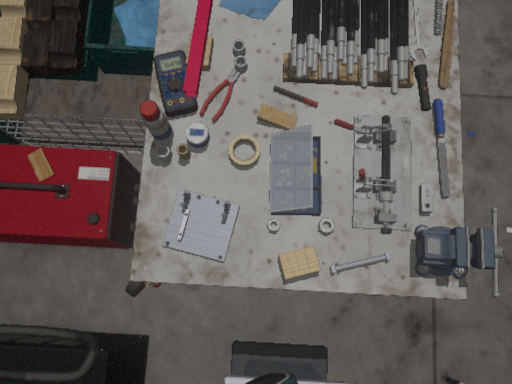

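View pics/scene0.png

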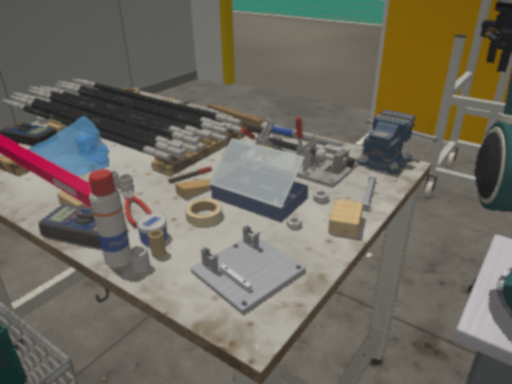

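The top view shows the fixture around (202,225), with its clips at the top edge and the fence at (184,224). The block is at (300,263), the stop bar at (361,263), the nuts at (273,225) and (327,226), the case at (296,176), and the tin at about (197,133).

```bash
cat > h.py <<'E'
import numpy as np,cv2
def load(n): return dict(np.load(n))
def cloud(d):
    h,w=d['range_z'].shape; u,v=np.meshgrid(np.arange(w),np.arange(h)); z=d['range_z']
    K=d['K']; c=np.stack([(u-K[0,2])/K[0,0]*z,(v-K[1,2])/K[1,1]*z,z],-1)
    return (c-d['t'])@d['R']
def ray(d,p,z):
    p=np.atleast_2d(np.asarray(p,float)); K=d['K']
    r=np.c_[(p[:,0]-K[0,2])/K[0,0],(p[:,1]-K[1,2])/K[1,1],np.ones(len(p))]@d['R']
    o=-d['R'].T@d['t']; return (o+r*((z-o[2])/r[:,2])[:,None])[:,:2]
def proj(d,X):
    c=np.atleast_2d(X)@d['R'].T+d['t']; c=c@d['K'].T; return c[:,:2]/c[:,2:]
E
python3 - <<'E'
from h import *
d=load('top0.npz'); P=cloud(d); Z=P[...,2]
def seg(name,box,lo,hi,zp):
    x0,y0,x1,y1=box; m=np.zeros(Z.shape,np.uint8); m[y0:y1,x0:x1]=((Z>lo)&(Z<hi))[y0:y1,x0:x1]
    n,l,st,_=cv2.connectedComponentsWithStats(m); k=1+st[1:,4].argmax(); v,u=np.where(l==k)
    xy=ray(d,np.c_[u,v],zp); c,s,a=cv2.minAreaRect((xy*1000).astype(np.float32)); print(name,st[k,4],'med z',np.median(Z[l==k]),np.round(c,1),np.round(s,1),round(a,1),'mean',np.round(xy.mean(0)*1000,1))
print('bench',np.median(Z[240:280,170:270]))
seg('plate',(155,180,250,270),.006,.05,.012)
seg('block',(270,240,325,290),.028,.05,.038)
seg('bar',(325,245,400,280),.005,.03,.009)
seg('nutS',(262,215,285,235),.006,.03,.015)
seg('nutL',(312,215,340,238),.006,.03,.018)
seg('clips',(155,180,250,270),.03,.07,.05)
seg('tin',(182,118,213,150),.03,.06,.042)
seg('case',(262,130,325,220),.02,.2,.04)
c=cv2.resize(d['frame'][180:285,155:255],None,fx=6,fy=5.6,interpolation=cv2.INTER_CUBIC); cv2.imwrite('pics/c1.png',c)
c=cv2.resize(d['frame'][210:290,260:400],None,fx=5.6,fy=5.6,interpolation=cv2.INTER_CUBIC); cv2.imwrite('pics/c2.png',c)
E
```

```text
bench 0.0011583081380338867
plate 3741 med z 0.012180314741519684 [506.6 240.9] [161.6 150.3] 78.4 mean [505.2 240.3]
block 967 med z 0.03807912847353977 [423.9  -6.4] [61.8 90.3] 17.5 mean [423.7  -6.4]
bar 376 med z 0.015297765399579468 [ 432.7 -160.8] [ 20.9 155.3] 16.0 mean [ 433.8 -159.2]
nutS 91 med z 0.014393910999896281 [514.6  59.8] [27.6 32.4] 3.2 mean [514.6  59.8]
nutL 135 med z 0.01775052051886375 [520.2 -70.6] [40.2 34.9] 1.7 mean [519.8 -70.8]
clips 44 med z 0.04512208154720074 [570.6 278.6] [25.1 14.7] 4.8 mean [572.2 279. ]
tin 430 med z 0.041648871093422676 [735.1 265.9] [61.4 55.9] 4.4 mean [735.5 266.2]
case 3795 med z 0.08175009338940013 [648.8  12.8] [216.8 128.9] 1.7 mean [647.6  17.9]
```

View pics/c1.png

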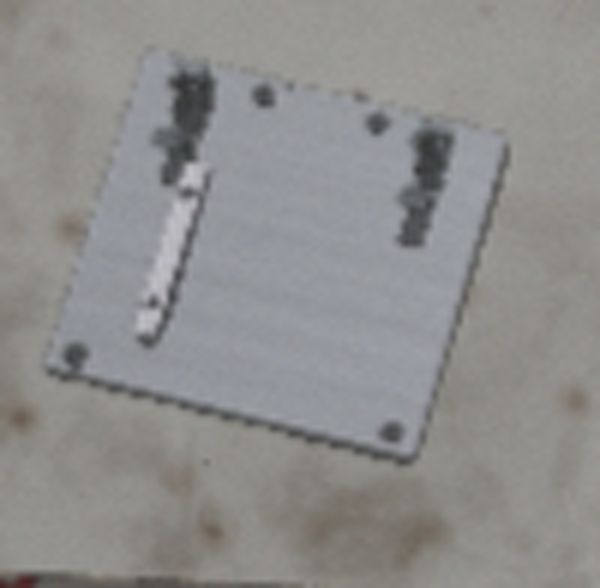

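View pics/c2.png

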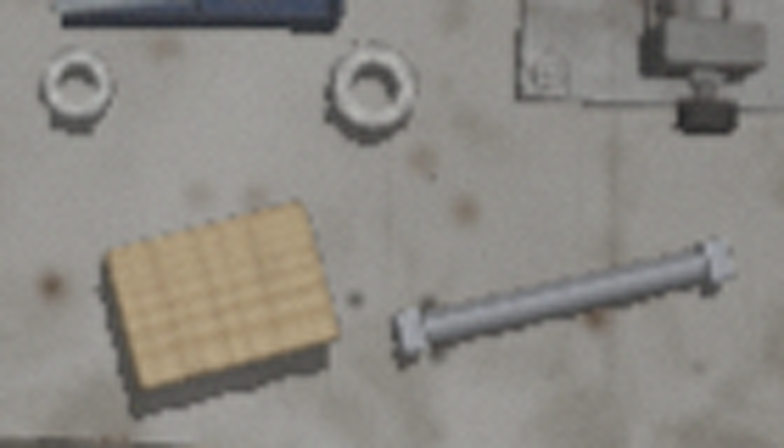

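The close-ups show the plate corners, in crop pixels, at (150,45), (508,148), (412,462) and (45,370). The fence is on the left and both clips are at the top edge. The second crop has the bar running from (410,330) to (718,262) and the block around (222,295).

I'll go above the bar first and refine from the wrist camera.

```bash
cat >> h.py <<'E'
def delta(tx,ty,tz,ang):
    """target TCP xyz (m) and desired world direction (deg) of tool y (mod 180) -> mm along tool axes, yaw deg"""
    from workcell import readout
    s=readout.sense(); R=s['tool_rot']; v=(np.array([tx,ty,tz])-s['eef_pos'])*1000
    a=np.degrees(np.arctan2(R[1,1],R[0,1])); w=(ang-a+90)%180-90
    print('t',round(s['t'],2),'pos',np.round(s['eef_pos']*1000,1),'toolY',round(a,2),'q',np.round(s['joint_positions'],2),'F',np.round(s['ft_force'],1),'open',round(s['opening']*1000,1),'grip',round(s['grasp_force'],1))
    print('delta',np.round(R.T@v,1),'yaw',round(-w,2))
E
python3 - <<'E'
from h import *
d=load('top0.npz'); P=cloud(d); Z=P[...,2]
c=np.array([(150,45),(508,148),(412,462),(45,370)])/[6,5.6]+[154.6,179.6]
w=ray(d,c,.012)*1000; print(np.round(w,1),w.mean(0)); e=np.roll(w,-1,0)-w; print(np.hypot(*e.T),np.degrees(np.arctan2(e[:,1],e[:,0])))
m=np.zeros(Z.shape,np.uint8); m[180:272,155:250]=((Z>.006)&(Z<.02))[180:272,155:250]
v,u=np.where(m); xy=ray(d,np.c_[u,v],.012)*1000; print(cv2.minAreaRect(xy.astype(np.float32)))
delta(.433,-.160,.16,16)
E
```

```text
[[596.  302.5]
 [557.  148.2]
 [415.  178.7]
 [446.9 332.9]] [503.71565974 240.55966752]
[159.16427289 145.29159801 157.46344356 152.17825664] [-104.16720565  167.9026754    78.31365978  -11.49451925]
((504.05181884765625, 241.65771484375), (222.13241577148438, 237.46112060546875), 1.5414700508117676)
t 0.1 pos [ 288.4 -609.7  256.5] toolY -64.69 q [-1.17  0.26  1.61 -0.    1.27 -0.04] F [ 0.5  0.2 -0.2] open 87.9 grip 0.0
delta [ 323.  -344.4   97.2] yaw -80.69
```

```bash
python3 -m pendant '{"delta_pos":[[162,-172,0],[162,-172,0],[162,-172,0],[162,-172,0],[162,-172,0],[323,-344,0],[323,-344,0],[323,-344,0],[323,-344,0],[323,-344,40],[323,-344,80],[323,-344,97]],"yaw":[-7,-14,-21,-28,-35,-42,-49,-56,-63,-70,-77,-80.7]}' -1 40
python3 -m pendant '{"delta_pos":[[0,0,0],[0,0,0],[0,0,0]],"yaw":[0,0,0]}'
python3 - <<'E'
from h import *
from workcell import vision
delta(.433,-.160,.16,16)
d=vision.get_image('wrist'); np.savez('w1.npz',**d); cv2.imwrite('pics/w1.png',d['frame']); print(np.round(d['R'],3),d['t'])
E
```

```text
t: 1.1
eef_pos: [0.4329, -0.1678, 0.1767]
tool_rot: [[-0.283, 0.959, 0.006], [0.959, 0.283, -0.002], [-0.004, 0.005, -1.0]]
ft_force: [0.2, -0.1, -0.1]
opening: 0.0881
grasp_force: 0.0
t: 1.35
eef_pos: [0.4312, -0.1702, 0.1761]
tool_rot: [[-0.275, 0.961, 0.0], [0.961, 0.275, -0.001], [-0.001, 0.0, -1.0]]
ft_force: [-0.4, -0.4, 0.7]
opening: 0.0881
grasp_force: 0.0
t 1.35 pos [ 431.2 -170.2  176.1] toolY 15.97 q [-0.43 -0.07  2.13 -0.    1.09 -0.71] F [-0.4 -0.4  0.7] open 88.1 grip 0.0
delta [ 9.3  4.5 16.1] yaw -0.03
[[ 0.961  0.275 -0.001]
 [ 0.26  -0.91   0.323]
 [ 0.088 -0.311 -0.946]] [-0.36705086 -0.28700447  0.22325122]
```

View pics/w1.png

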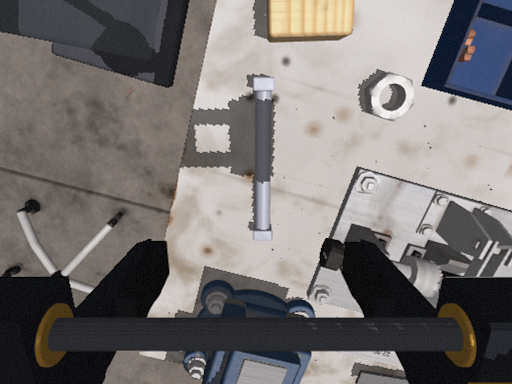

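```bash
python3 - <<'E'
from h import *
d=load('w1.npz'); P=cloud(d); Z=P[...,2]; print((d['range_z']>0).mean())
m=((Z>.005)&(Z<.025)&(d['range_z']>0)).astype(np.uint8)
n,l,st,ce=cv2.connectedComponentsWithStats(m)
for k in range(1,n):
    if st[k,4]>400:
        xy=P[l==k][:,:2]*1000; r=cv2.minAreaRect(xy.astype(np.float32)); print(st[k],np.round(r[0],1),np.round(r[1],1),round(r[2],1),np.median(xy,0),np.percentile(Z[l==k],[50,95]))
E
```

```text
0.9959055582682291
[ 422    0   90  111 1315] [572.5 -41.8] [ 53.  107.8] 53.2 [546.65453576 -28.23366919] [0.01535402 0.02406394]
[ 365   72   49   50 1436] [521.2 -72.5] [40.  36.2] 56.7 [519.23443018 -71.77067148] [0.01800375 0.01949844]
[ 253   77   22  164 2603] [ 434.5 -158.2] [ 17.5 149.1] 16.1 [ 431.95852165 -149.63920056] [0.01605799 0.01905075]
[ 330  167  182   95 7874] [ 604.9 -177.7] [ 79.7 168.4] 89.9 [ 576.90092508 -166.73721661] [0.0130903  0.02186491]
[ 307  265   56   48 1393] [ 551.3 -264. ] [61.2 44.1] 0.3 [ 538.50122062 -268.49071044] [0.01296607 0.02161948]
[ 198  281  118   37 1703] [ 468.8 -303.4] [127.5  43.3] 17.7 [ 455.40368465 -301.63625772] [0.01329426 0.0208841 ]
[337 351  62  15 521] [ 605.  -326.3] [70.1 20.1] 0.7 [ 614.10972245 -329.42764442] [0.02259977 0.02358001]
[356 370  53  14 515] [ 642.4 -369.5] [59.4 19. ] 3.5 [ 634.39758923 -365.28765471] [0.01318755 0.01439048]
```

The wrist view shows the bar upright from (263,78) to (263,238), the block above it, the large nut at (392,95), and a toggle clamp fixture at the right. I'll check that the gripper has clearance next to that fixture.

```bash
python3 - <<'E'
from h import *
for n in ['w1','top0']:
    P=cloud(load(n+'.npz'))
    if n=='w1': P[240:]=0   # gripper itself
    P=P.reshape(-1,3)
    a=np.radians(16.1); q=(P[:,:2]-[.4345,-.1582])@np.array([[np.cos(a),-np.sin(a)],[np.sin(a),np.cos(a)]])
    for nm,hx,hy,z in [('body',.10,.045,.045),('fing',.07,.015,.005)]:
        m=(abs(q[:,0])<hx)&(abs(q[:,1])<hy)&(P[:,2]>z)&(P[:,2]<.13); print(n,nm,m.sum(),P[m].max(0) if m.any() else '', np.round(q[m][:,0].min(),3) if m.any() else '')
delta(.4345,-.1582,.060,16.1)
E
```

```text
w1 body 0  
w1 fing 482 [ 0.4447431  -0.14251499  0.0184113 ] -0.006
top0 body 0  
top0 fing 90 [ 0.492261   -0.12795863  0.02130744] -0.068
t 1.4 pos [ 431.8 -170.8  177. ] toolY 15.93 q [-0.43 -0.07  2.13 -0.    1.09 -0.71] F [0.  0.4 1.3] open 88.4 grip 0.0
delta [ 11.7   5.8 117. ] yaw -0.17
```

```bash
python3 -m pendant '{"delta_pos":[[6,3,30],[12,6,60],[12,6,90],[12,6,117],[12,6,137],[12,6,147],[12,6,147],[12,6,147]],"yaw":[0,0,0,0,0,0,0,0]}' -1 40
python3 -c "
from h import *
delta(.4345,-.1582,.0205,16.1)"
```

```text
t: 2.07
eef_pos: [0.4343, -0.1576, 0.0295]
tool_rot: [[-0.274, 0.962, 0.001], [0.962, 0.274, -0.001], [-0.001, 0.001, -1.0]]
ft_force: [-0.0, 0.3, 1.3]
opening: 0.0883
grasp_force: 0.0
t 2.07 pos [ 434.3 -157.6   29.5] toolY 15.92 q [-0.4   0.13  2.24 -0.    0.77 -0.68] F [-0.   0.3  1.3] open 88.3 grip 0.0
delta [-0.6 -0.   9. ] yaw -0.18
```

```bash
python3 -m pendant '{"delta_pos":[[0,0,5],[0,0,9],[0,0,9]],"yaw":[0,0,0]}' -1 50
python3 -m pendant '{"delta_pos":[[0,0,0],[0,0,0],[0,0,0],[0,0,0],[0,0,0],[0,0,0],[0,0,0],[0,0,0],[0,0,0],[0,0,0]],"yaw":[0,0,0,0,0,0,0,0,0,0]}' 1 50
```

```text
t: 2.32
eef_pos: [0.4338, -0.1567, 0.0198]
tool_rot: [[-0.276, 0.961, 0.001], [0.961, 0.276, -0.001], [-0.001, 0.001, -1.0]]
ft_force: [-0.4, -0.2, -0.5]
opening: 0.0881
grasp_force: 0.0
t: 3.15
eef_pos: [0.4334, -0.1564, 0.0194]
tool_rot: [[-0.276, 0.961, 0.0], [0.961, 0.276, -0.0], [-0.0, 0.0, -1.0]]
ft_force: [0.6, -0.5, 1.3]
opening: 0.0237
grasp_force: 0.9
```

```bash
python3 -m pendant '{"delta_pos":[[0,0,0],[0,0,0],[0,0,0],[0,0,0],[0,0,0]],"yaw":[0,0,0,0,0]}'
python3 -m pendant '{"delta_pos":[[0,0,-20],[0,0,-50],[0,0,-90],[0,0,-130],[0,0,-160],[0,0,-160],[0,0,-160]],"yaw":[0,0,0,0,0,0,0]}'
python3 - <<'E'
from h import *
a=-12.0; 
delta(.5045+.045*np.cos(np.radians(a)),.2407+.045*np.sin(np.radians(a)),.18,a)
E
```

```text
t: 3.57
eef_pos: [0.4335, -0.1564, 0.0194]
tool_rot: [[-0.276, 0.961, 0.0], [0.961, 0.276, -0.0], [-0.0, 0.0, -1.0]]
ft_force: [-0.9, -0.9, 3.3]
opening: 0.0124
grasp_force: 50.2
t: 4.15
eef_pos: [0.4344, -0.1568, 0.181]
tool_rot: [[-0.276, 0.961, 0.004], [0.961, 0.276, -0.002], [-0.003, 0.003, -1.0]]
ft_force: [-0.6, 0.3, -1.5]
opening: 0.0125
grasp_force: 50.0
t 4.15 pos [ 434.4 -156.8  181. ] toolY 16.02 q [-0.4  -0.08  2.13  0.    1.09 -0.68] F [-0.6  0.3 -1.5] open 12.5 grip 50.0
delta [341.6 216.8   0.8] yaw 28.02
```

```bash
python3 -m pendant '{"delta_pos":[[34,22,0],[68,43,0],[102,65,0],[136,87,0],[171,108,0],[205,130,0],[239,152,0],[273,173,0],[307,195,0],[330,209,0],[342,217,0],[342,217,0]],"yaw":[3,6,9,12,15,18,21,24,26,28,28,28]}'
python3 -m pendant '{"delta_pos":[[0,0,0],[0,0,0],[0,0,0]],"yaw":[0,0,0]}'
python3 - <<'E'
from h import *
from workcell import vision
delta(.5045+.045*np.cos(np.radians(-12)),.2407+.045*np.sin(np.radians(-12)),.18,-12)
d=vision.get_image('wrist'); np.savez('w2.npz',**d); cv2.imwrite('pics/w2.png',d['frame'])
E
```

```text
t: 5.15
eef_pos: [0.5465, 0.2343, 0.1762]
tool_rot: [[0.204, 0.979, -0.004], [0.979, -0.204, -0.001], [-0.002, -0.004, -1.0]]
ft_force: [0.9, -0.7, -1.5]
opening: 0.0122
grasp_force: 50.0
t: 5.4
eef_pos: [0.5467, 0.2305, 0.1784]
tool_rot: [[0.209, 0.978, -0.002], [0.978, -0.209, -0.001], [-0.001, -0.002, -1.0]]
ft_force: [0.1, 0.6, -1.5]
opening: 0.0124
grasp_force: 50.0
t 5.4 pos [546.7 230.5 178.4] toolY -12.05 q [ 0.36  0.17  1.86 -0.    1.11  0.57] F [ 0.1  0.6 -1.5] open 12.4 grip 50.0
delta [ 1.2  1.6 -1.6] yaw -0.05
```

View pics/w2.png

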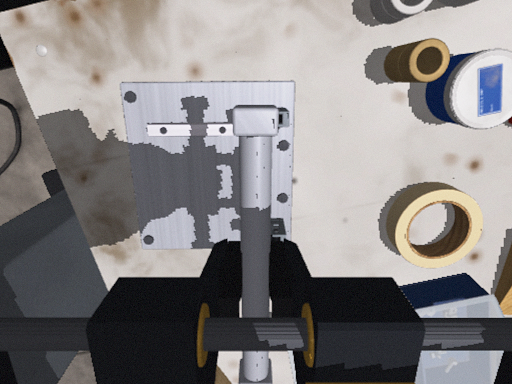

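The view shows the plate corners at (121,82), (296,80) and (139,248), the fence from (147,130) to (235,128), the left clip peeking out at (283,117), and the bar hanging vertically at column 255.

```bash
python3 - <<'E'
from h import *
d=load('w2.npz'); P=cloud(d); Z=P[...,2]; rz=d['range_z']
g=cv2.cvtColor(d['frame'],cv2.COLOR_BGR2GRAY)
def line(pts): 
    vx,vy,x0,y0=cv2.fitLine(np.float32(pts),cv2.DIST_HUBER,0,.01,.01).ravel(); return np.array([x0,y0]),np.array([vx,vy])
m=(Z>.006)
def edge_rows(rows,c0,c1,first=True):
    o=[]
    for r in rows:
        c=np.where(m[r,c0:c1])[0]
        if len(c): o.append([c0+(c[0]-.5 if first else c[-1]+.5),r])
    return ray(d,o,.012)*1000
def edge_cols(cols,r0,r1):
    o=[]
    for c in cols:
        r=np.where(m[r0:r1,c])[0]
        if len(r): o.append([c,r0+r[0]-.5])
    return ray(d,o,.012)*1000
L=line(edge_rows(range(92,240),90,200)); Rr=line(edge_rows(list(range(90,100))+list(range(135,200)),280,320,False)); T=line(edge_cols(range(130,225),60,110))
for n,(p,v) in dict(L=L,R=Rr,T=T).items(): print(n,np.round(p,1),round(np.degrees(np.arctan2(v[1],v[0]))%180,2))
def isect(a,b):
    t=np.linalg.solve(np.c_[a[1],-b[1]],b[0]-a[0]); return a[0]+t[0]*a[1]
TL,TR=isect(L,T),isect(Rr,T); print('TL',TL,'TR',TR,np.linalg.norm(TR-TL))
# yaw: x axis
yaws=[np.degrees(np.arctan2(*(TR-TL)[::-1])),(np.degrees(np.arctan2(L[1][1],L[1][0]))%180)-90,(np.degrees(np.arctan2(Rr[1][1],Rr[1][0]))%180)-90]
print(yaws)
for a in (np.mean(yaws),):
    ex=np.array([np.cos(np.radians(a)),np.sin(np.radians(a))]); ey=np.array([-ex[1],ex[0]])
    C=(TL+TR)/2-80*ey; print('centre',C,'seat',C+45*ex)
    q=(P[...,:2]*1000-C); fx=q@ex; fy=q@ey
    f=(Z>.021)&(Z<.031)&(fx<30)&(fy>20)&(fy<60); print('fence x',np.percentile(fx[f],[1,99]),'y',np.percentile(fy[f],[2,98]),np.median(Z[f]))
    cl=(Z>.035)&(Z<.06)&(abs(fx-50)<40)&(abs(fy)<75); print('clip',cl.sum(),np.percentile(fx[cl],[2,98]),np.percentile(fy[cl],[2,98]))
# bar
b=(Z>.155)&(Z<.2); b[:, :225]=0; b[:,285:]=0; b[240:]=0
print('bar end rows',np.where(b.any(1))[0][[0,-1]])
o=[];
for r in range(140,235,10):
    c=np.where(b[r])[0]; q=P[r,c]; k=q[:,2].argmax(); o.append([r,*np.round(q.mean(0)*1000,1),round(q[:,2].max()*1000,1),len(c)]); 
print(*o[::3],sep='\n')
o=np.array(o); print('bar dir',np.degrees(np.arctan2(*(np.polyfit(o[:,2],o[:,1],1)[:1].tolist()+[1])[::-1])),'slope z',np.polyfit(o[:,2],o[:,4],1)[0])
e=b.copy(); e[134:]=0; q=P[e]*1000; print('end piece',q.min(0),q.max(0),np.median(q,0))
E
```

```text
L [434.9 257.4] 78.23
R [584.9 244.1] 78.82
T [496.4 324.5] 167.93
TL [450.88498 334.19366] TR [596.5189  303.04474] 148.92784
[np.float32(-12.072807), np.float32(-11.774078), np.float32(-11.183685)]
centre [507.51062 240.27484] seat [551.57935 231.1672 ]
fence x [-49.84812359  20.92881602] y [36.45410171 46.25154066] 0.02673723420002813
clip 362 [54.79352275 66.75535947] [-52.08430353  58.44303968]
bar end rows [105 239]
[140, np.float64(559.6), np.float64(288.9), np.float64(174.0), np.float64(176.5), 34]
[170, np.float64(557.2), np.float64(276.7), np.float64(174.3), np.float64(176.4), 31]
[200, np.float64(554.2), np.float64(263.8), np.float64(174.1), np.float64(176.6), 32]
[230, np.float64(551.1), np.float64(250.1), np.float64(174.4), np.float64(176.3), 29]
bar dir 77.75671080523692 slope z 0.015249322523170378
end piece [551.64407408 290.27490087 162.34429351] [570.59946616 303.22322964 179.4097378 ] [561.36448004 297.37038634 177.32169542]
```

```bash
python3 -m pendant '{"delta_pos":[[1.5,4.6,20],[1.5,4.6,45],[1.5,4.6,70],[1.5,4.6,90],[1.5,4.6,97],[1.5,4.6,97],[1.5,4.6,97],[1.5,4.6,97]],"yaw":[0,0,0,0,0,0,0,0]}'
python3 - <<'E'
from h import *
from workcell import vision
delta(.5516,.2314,.0345,-12)
d=vision.get_image('wrist'); np.savez('w3.npz',**d); s=vision.get_image('scene'); np.savez('s3.npz',**s)
a=d['frame'][60:300,100:400]; a=cv2.resize(a,None,fx=1.9,fy=1.9,interpolation=cv2.INTER_CUBIC)
b=cv2.resize(s['frame'][210:310,180:310],None,fx=3.5,fy=4,interpolation=cv2.INTER_CUBIC)
cv2.imwrite('pics/w3.png',a); cv2.imwrite('pics/s3.png',b)
E
```

```text
t: 6.12
eef_pos: [0.5536, 0.2329, 0.0841]
tool_rot: [[0.208, 0.978, 0.003], [0.978, -0.208, 0.001], [0.002, 0.003, -1.0]]
ft_force: [0.4, 0.5, -1.5]
opening: 0.0127
grasp_force: 50.0
t 6.12 pos [553.6 232.9  84.1] toolY -12.02 q [0.36 0.29 1.92 0.   0.93 0.57] F [ 0.4  0.5 -1.5] open 12.7 grip 50.0
delta [-2.  -1.8 49.6] yaw -0.02
```

View pics/w3.png

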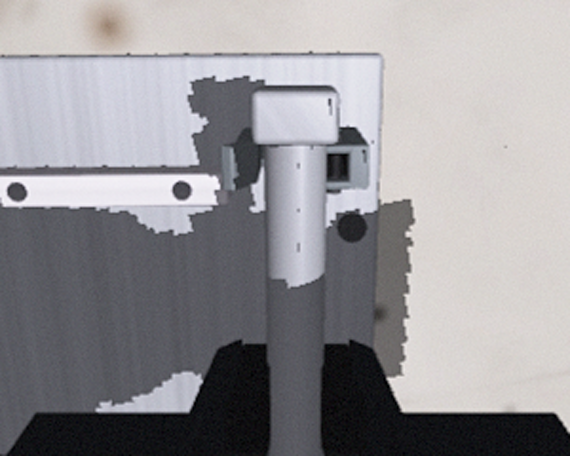

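The crop shows the bar end at (295,115) and, below it, the left clip: the flared prong at columns 222-260 and the far prong ending at column 368. The rod is in between at columns 267-326.

```bash
python3 - <<'E'
from h import *
d=load('w3.npz'); P=cloud(d)*1000; Z=P[...,2]
a=np.radians(-12.0); ex=np.array([np.cos(a),np.sin(a)]); ey=np.array([-ex[1],ex[0]])
C=np.array([507.5,240.5]); q=P[...,:2]-C; fx=q@ex; fy=q@ey
def show(n,m):
    m=m.copy(); m[260:]=0; print(n,m.sum(),'fx',np.round(np.percentile(fx[m],[0,2,50,98,100]),1),'fy',np.round(np.percentile(fy[m],[0,2,50,98,100]),1),'z',np.round(np.percentile(Z[m],[2,50,98]),1)) if m.any() else print(n,0)
base=(fy>20)&(fy<90)
show('farprong',(Z>40)&(Z<55)&base&(fx>45)); show('nearprong',(Z>25)&(Z<55)&base&(fx<45)&(fx>22)&(fy>47.5)); show('nearprong top',(Z>40)&(Z<55)&base&(fx<45)&(fx>22))
show('fence',(Z>21)&(Z<30)&(fy>20)&(fx<15)&(fy<55)&(fx>-80)); show('rod',(Z>68)&(Z<90)&(fy>25)&(fy<60)&(abs(fx-45)<15)); show('endpc',(Z>68)&(Z<90)&(fy>61)&(abs(fx-45)<20))
show('plate',(Z>8)&(Z<16)&(fx>-85)&(fx<90)&(abs(fy)<90))
m=(Z>8)&(Z<16)&(abs(fx)<85)&(fy>50)&(fy<90); r=fx[m]
print('rightedge by fy',[round(fx[m&(abs(fy-y)<1.5)].max(),1) for y in (60,65,70,75)])
# rod silhouettes at axis height via rays
o=[]
for r in range(145,205,8):
    c=np.where((Z[r]>65)&(Z[r]<90)&(abs(fx[r]-45)<16))[0]; e=(ray(d,[[c[0]-.5,r],[c[-1]+.5,r]],.0737)*1000-C)@ex; o.append(e)
o=np.array(o); print('rod edges',o.mean(0),'mid',o.mean(),'slope',o.mean(1)[[0,-1]])
print('tcp f', (np.array([553.6,232.9])-C)@ex,(np.array([553.6,232.9])-C)@ey)
E
python3 -m pendant '{"delta_pos":[[0,0,0]],"yaw":[0]}'
```

```text
farprong 1361 fx [ 55.5  56.1 153.2 167.7 173. ] fy [44.5 47.1 80.8 89.5 89.9] z [40.9 49.3 51.5]
nearprong 488 fx [27.6 28.  32.5 36.8 36.9] fy [47.5 47.8 53.5 58.5 58.7] z [26.7 47.1 51.3]
nearprong top 462 fx [27.6 28.  32.2 36.5 36.9] fy [46.6 46.9 53.  58.5 58.7] z [40.5 48.  51.3]
fence 2105 fx [-51.1 -49.2 -17.2  13.8  15. ] fy [36.  36.5 41.9 46.2 46.6] z [22.1 26.7 28.1]
rod 2510 fx [40.1 40.5 47.  53.7 54.2] fy [25.  25.8 43.5 59.3 60. ] z [75.9 80.4 82.3]
endpc 1626 fx [38.3 38.8 47.  55.5 56. ] fy [61.  61.3 69.2 74.9 75. ] z [70.5 83.1 84.6]
plate 29977 fx [-75.5 -71.9 -12.9  72.2  75.4] fy [-32.6 -28.3  27.2  79.   80.6] z [11.4 12.8 14.3]
rightedge by fy [np.float64(74.3), np.float64(74.6), np.float64(74.5), np.float64(74.2)]
rod edges [40.09356084 54.16410348] mid 47.12883216102668 slope [46.97343447 47.17851038]
tcp f 46.672733244043435 2.150807181121793
t: 6.3
eef_pos: [0.5534, 0.2332, 0.084]
tool_rot: [[0.208, 0.978, 0.003], [0.978, -0.208, 0.001], [0.002, 0.002, -1.0]]
ft_force: [1.0, 0.1, -1.1]
opening: 0.0128
grasp_force: 50.0
```

View pics/s3.png

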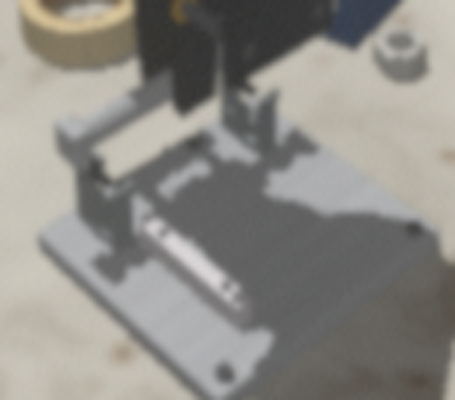

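```bash
python3 -m pendant '{"delta_pos":[[0,-1.2,0],[0,-2.3,0],[0,-2.3,5],[0,-2.3,10],[0,-2.3,15],[0,-2.3,18],[0,-2.3,18],[0,-2.3,18]],"yaw":[0,0,0,0,0,0,0,0]}' - 60
python3 - <<'E'
from h import *
delta(.5516,.2314,.0345,-12)
from workcell import vision
d=vision.get_image('wrist'); np.savez('w4.npz',**d)
P=cloud(d)*1000; Z=P[...,2]
a=np.radians(-12.0); ex=np.array([np.cos(a),np.sin(a)]); ey=np.array([-ex[1],ex[0]])
C=np.array([507.5,240.5]); q=P[...,:2]-C; fx=q@ex; fy=q@ey
def show(n,m):
    m=m.copy(); m[260:]=0; print(n,m.sum(),'fx',np.round(np.percentile(fx[m],[0,2,50,98,100]),1),'fy',np.round(np.percentile(fy[m],[0,2,50,98,100]),1),'z',np.round(np.percentile(Z[m],[2,50,98]),1)) if m.any() else print(n,0)
c=(abs(fx-45)<35)
show('far',c&(Z>42)&(Z<53)&(fx>54)&(fy>44)&(fy<62)); show('near',c&(Z>30)&(Z<53)&(fx<37.5)&(fy>46)&(fy<62))
show('rod',(Z>50)&(Z<68)&(fy>25)&(fy<60)&(abs(fx-45)<12)); show('end',(Z>52)&(Z<72)&(fy>61)&(fy<80)&(abs(fx-45)<20))
E
```

```text
t: 6.97
eef_pos: [0.5497, 0.2331, 0.0636]
tool_rot: [[0.208, 0.978, -0.001], [0.978, -0.208, -0.0], [-0.001, -0.001, -1.0]]
ft_force: [-0.1, -0.2, -1.5]
opening: 0.0123
grasp_force: 60.0
t 6.97 pos [549.7 233.1  63.6] toolY -11.98 q [ 0.36  0.31  1.94 -0.    0.9   0.57] F [-0.1 -0.2 -1.5] open 12.3 grip 60.0
delta [-1.3  2.3 29.1] yaw 0.02
far 901 fx [54.1 54.3 59.9 66.3 66.7] fy [44.6 45.6 53.3 60.3 60.9] z [43.5 48.7 50.7]
near 541 fx [27.6 27.9 31.8 35.2 35.6] fy [46.7 47.  53.5 58.6 58.7] z [34.3 48.4 51.1]
rod 2536 fx [36.1 36.5 43.  49.8 56.8] fy [25.  25.9 43.6 59.4 60. ] z [55.1 59.8 61.6]
end 1530 fx [34.3 34.8 43.  51.5 52. ] fy [61.  61.4 68.8 74.3 74.4] z [54.9 62.5 64. ]
```

```bash
python3 -m pendant '{"delta_pos":[[0,0.8,0],[0,1.5,0],[0,1.5,0],[0,1.5,0],[0,1.5,0]],"yaw":[0,0,0,0,0]}'
python3 - <<'E'
from h import *
delta(.5516,.2314,.0345,-12)
from workcell import vision
d=vision.get_image('wrist')
P=cloud(d)*1000; Z=P[...,2]
a=np.radians(-12.0); ex=np.array([np.cos(a),np.sin(a)]); ey=np.array([-ex[1],ex[0]])
C=np.array([507.5,240.5]); q=P[...,:2]-C; fx=q@ex; fy=q@ey
def show(n,m):
    m=m.copy(); m[260:]=0; print(n,m.sum(),'fx',np.round(np.percentile(fx[m],[0,2,50,98,100]),1),'fy',np.round(np.percentile(fy[m],[0,2,50,98,100]),1),'z',np.round(np.percentile(Z[m],[2,50,98]),1)) if m.any() else print(n,0)
c=(abs(fx-45)<35)
show('far',c&(Z>42)&(Z<53)&(fx>54)&(fy>44)&(fy<62))
show('end',(Z>52)&(Z<72)&(fy>61)&(fy<80)&(abs(fx-45)<20))
E
```

```text
t: 7.43
eef_pos: [0.5517, 0.233, 0.0645]
tool_rot: [[0.208, 0.978, 0.0], [0.978, -0.208, 0.0], [0.0, 0.0, -1.0]]
ft_force: [0.0, 0.4, -1.9]
opening: 0.0125
grasp_force: 60.0
t 7.43 pos [551.7 233.   64.5] toolY -11.99 q [0.36 0.31 1.93 0.   0.9  0.57] F [ 0.   0.4 -1.9] open 12.5 grip 60.0
delta [-1.6  0.3 30. ] yaw 0.01
far 883 fx [54.  54.4 60.  66.3 66.7] fy [44.6 45.8 53.4 60.1 60.9] z [43.7 48.7 50.7]
end 1562 fx [36.3 36.8 45.  53.5 54. ] fy [61.  61.4 68.8 74.6 74.7] z [56.  63.4 64.8]
```

```bash
python3 -m pendant '{"delta_pos":[[0,-0.3,3],[0,-0.3,6],[0,-0.3,9],[0,-0.3,12],[0,-0.3,14],[0,-0.3,16],[0,-0.3,18],[0,-0.3,20],[0,-0.3,20]],"yaw":[0,0,0,0,0,0,0,0,0]}'
```

```text
t: 8.23
eef_pos: [0.5507, 0.2333, 0.0439]
tool_rot: [[0.208, 0.978, -0.001], [0.978, -0.208, 0.0], [0.0, -0.001, -1.0]]
ft_force: [-1.8, 1.3, 2.0]
opening: 0.0123
grasp_force: 60.0
```

```bash
python3 -m pendant '{"delta_pos":[[0,0,2],[0,0,4],[0,0,6],[0,0,8],[0,0,10],[0,0,11],[0,0,11]],"yaw":[0,0,0,0,0,0,0]}'
```

```text
t: 8.82
eef_pos: [0.5513, 0.2328, 0.0343]
tool_rot: [[0.208, 0.978, -0.001], [0.978, -0.208, -0.001], [-0.001, -0.001, -1.0]]
ft_force: [-5.1, -1.7, 8.3]
opening: 0.0122
grasp_force: 60.0
```

```bash
python3 -m pendant '{"delta_pos":[[0,0,1],[0,0,2],[0,0,2],[0,0,2]],"yaw":[0,0,0,0]}'
python3 - <<'E'
from h import *
delta(.5516,.2314,.0345,-12)
from workcell import vision
d=vision.get_image('wrist'); np.savez('w5.npz',**d)
cv2.imwrite('pics/w5.png',cv2.resize(d['frame'][40:240,160:400],None,fx=2.8,fy=2.8,interpolation=cv2.INTER_CUBIC))
P=cloud(d)*1000; Z=P[...,2]
a=np.radians(-12.0); ex=np.array([np.cos(a),np.sin(a)]); ey=np.array([-ex[1],ex[0]])
C=np.array([507.5,240.5]); q=P[...,:2]-C; fx=q@ex; fy=q@ey
def show(n,m):
    m=m.copy(); m[260:]=0; print(n,m.sum(),'fx',np.round(np.percentile(fx[m],[0,2,50,98,100]),1),'fy',np.round(np.percentile(fy[m],[0,2,50,98,100]),1),'z',np.round(np.percentile(Z[m],[2,50,98]),1)) if m.any() else print(n,0)
show('end',(Z>18)&(Z<45)&(fy>61)&(fy<80)&(abs(fx-45)<20)); show('jaw',(Z>28)&(fy>47)&(fy<57)&(fx>38)&(fx<52)); show('rod',(Z>18)&(fy>25)&(fy<44)&(abs(fx-45)<8))
E
```

```text
t: 9.15
eef_pos: [0.5514, 0.2328, 0.0341]
tool_rot: [[0.208, 0.978, -0.001], [0.978, -0.208, -0.001], [-0.001, -0.001, -1.0]]
ft_force: [-9.3, -4.8, 21.4]
opening: 0.0122
grasp_force: 60.0
t 9.15 pos [551.4 232.8  34.1] toolY -12.0 q [ 0.36  0.35  1.95 -0.    0.84  0.57] F [-9.3 -4.8 21.4] open 12.2 grip 60.0
delta [-1.3  0.5 -0.4] yaw 0.0
end 1592 fx [35.8 36.3 44.7 53.3 58.8] fy [61.  61.4 68.9 74.3 74.4] z [19.9 33.1 34.6]
jaw 826 fx [38.4 38.9 45.5 51.4 51.8] fy [47.  47.8 53.5 56.8 57. ] z [28.4 32.  46.1]
rod 1301 fx [37.9 38.2 44.7 51.3 51.8] fy [25.  25.3 34.9 43.6 44. ] z [26.  30.5 32.2]
```

View pics/w5.png

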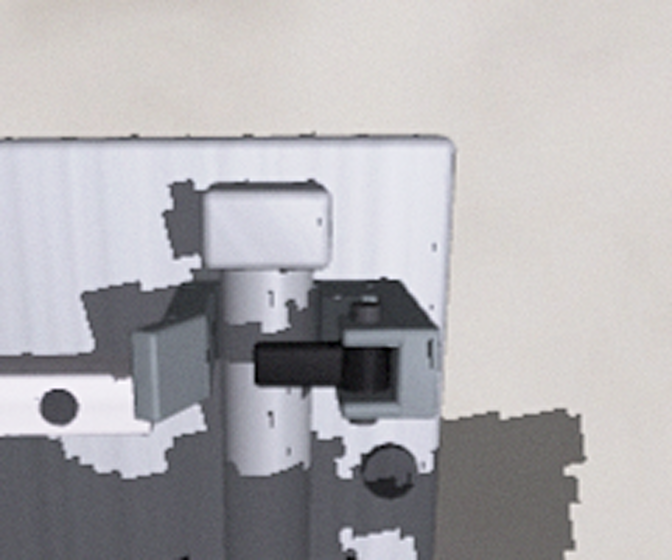

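The jaw (black flap at (320,363)) is sprung shut over the rod, and the bar sits at axis height 24 mm. I'll let go now.

```bash
python3 -m pendant '{"delta_pos":[[0,0,-2],[0,0,-2],[0,0,-2],[0,0,-2],[0,0,-2],[0,0,-2],[0,0,-2],[0,0,-2],[0,0,-2]],"yaw":[0,0,0,0,0,0,0,0,0]}' -0.2
python3 -m pendant '{"delta_pos":[[0,0,-15],[0,0,-40],[0,0,-80],[0,0,-120],[0,0,-150],[0,0,-150],[0,0,-150],[0,0,-150]],"yaw":[0,0,0,0,0,0,0,0]}' -1
python3 - <<'E'
from h import *
delta(.4239,-.0064,.18,17.5)
from workcell import vision
d=vision.get_image('wrist'); np.savez('w6.npz',**d)
P=cloud(d)*1000; Z=P[...,2]
a=np.radians(-12.0); ex=np.array([np.cos(a),np.sin(a)]); ey=np.array([-ex[1],ex[0]])
C=np.array([507.5,240.5]); q=P[...,:2]-C; fx=q@ex; fy=q@ey
def show(n,m):
    m=m.copy(); m[300:]=0; print(n,m.sum(),'fx',np.round(np.percentile(fx[m],[0,2,50,98,100]),1),'fy',np.round(np.percentile(fy[m],[0,2,50,98,100]),1),'z',np.round(np.percentile(Z[m],[2,50,98]),1)) if m.any() else print(n,0)
show('end',(Z>18)&(Z<45)&(fy>61)&(fy<80)&(abs(fx-45)<15)); show('rod',(Z>18)&(fy>-44)&(fy<44)&(abs(fx-45)<12)&(Z<60)); show('end2',(Z>18)&(Z<45)&(fy<-61)&(fy>-80)&(abs(fx-45)<15))
show('fence',(Z>20)&(Z<32)&(fx<20)&(fx>-70)&(fy>20)&(fy<60))
show('plate',(Z>8)&(Z<17)&(abs(fx)<85)&(abs(fy)<90))
cv2.imwrite('pics/w6.png',d['frame'])
E
```

```text
t: 9.95
eef_pos: [0.5512, 0.233, 0.0331]
tool_rot: [[0.208, 0.978, -0.0], [0.978, -0.208, -0.0], [-0.0, -0.0, -1.0]]
ft_force: [0.5, -0.2, 0.3]
opening: 0.0526
grasp_force: 0.0
t: 10.62
eef_pos: [0.5508, 0.2329, 0.1829]
tool_rot: [[0.208, 0.978, -0.001], [0.978, -0.208, -0.0], [-0.0, -0.0, -1.0]]
ft_force: [-0.1, -0.9, -1.0]
opening: 0.0877
grasp_force: 0.0
t 10.62 pos [550.8 232.9 182.9] toolY -11.98 q [ 0.36  0.18  1.85 -0.    1.11  0.57] F [-0.1 -0.9 -1. ] open 87.7 grip 0.0
delta [-260.4  -74.5    3. ] yaw -29.48
end 353 fx [36.5 36.6 44.7 53.6 53.7] fy [61.1 61.5 68.1 74.1 74.1] z [25.8 33.5 35. ]
rod 1445 fx [38.2 38.4 44.8 51.6 51.9] fy [-44.  -42.    3.3  42.5  43.9] z [26.2 30.7 32.6]
end2 270 fx [36.1 36.2 44.8 53.4 53.6] fy [-75.5 -75.  -67.5 -62.  -61.1] z [26.  33.3 34.8]
fence 1004 fx [-50.8 -49.3 -15.8  18.9  19.9] fy [35.6 36.6 41.3 46.1 46.3] z [23.  26.8 28.3]
plate 20903 fx [-75.1 -71.6  -9.   72.5  75.6] fy [-79.8 -73.4   8.1  77.7  80.2] z [11.3 12.8 14.6]
```

View pics/w6.png

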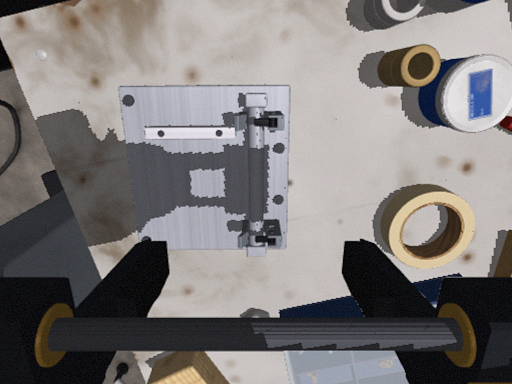

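The bar is home: its axis is at fx 44.8, both ends are level, and both jaws are shut at (265,120) and (263,238). Next I'll move above the block.

```bash
python3 -m pendant '{"delta_pos":[[-35,-10,0],[-70,-20,0],[-105,-30,0],[-140,-40,0],[-175,-50,0],[-210,-60,0],[-240,-69,0],[-259,-73,0],[-259,-73,0],[-259,-73,0],[-259,-73,0]],"yaw":[-4,-8,-12,-16,-20,-24,-28,-29.5,-29.5,-29.5,-29.5]}'
python3 - <<'E'
from h import *
from workcell import vision
d=vision.get_image('wrist'); np.savez('w7.npz',**d); P=cloud(d); Z=P[...,2]
m=((Z>.03)&(Z<.05)).astype(np.uint8); m[280:]=0
n,l,st,ce=cv2.connectedComponentsWithStats(m)
for k in range(1,n):
    if st[k,4]>1500:
        r=cv2.minAreaRect((P[l==k][:,:2]*1000).astype(np.float32)); print(st[k],np.round(r[0],1),np.round(r[1],1),round(r[2],1),np.median(Z[l==k]))
b,g,rr=cv2.split(d['frame'].astype(int)); m2=((rr-b>40)&(Z>.03)&(Z<.045)).astype(np.uint8); m2[280:]=0
n,l,st,_=cv2.connectedComponentsWithStats(m2); k=1+st[1:,4].argmax(); r=cv2.minAreaRect((P[l==k][:,:2]*1000).astype(np.float32)); print('wood',st[k],r)
delta(.4255,-.005,.0365,17.5)
E
```

```text
t: 11.58
eef_pos: [0.4258, -0.0047, 0.1823]
tool_rot: [[-0.3, 0.954, -0.002], [0.954, 0.3, 0.001], [0.001, -0.001, -1.0]]
ft_force: [-0.1, 1.0, 0.4]
opening: 0.0887
grasp_force: 0.0
[ 218  130   74  101 7068] [425.3  -7. ] [62.1 90.4] 17.7 0.03866182204872694
[ 371  138  141  107 2097] [584.5  23.6] [ 81.1 103.6] 2.3 0.04183542288242713
wood [ 218  131   74  100 6816] ((424.95751953125, -6.8770904541015625), (61.56536865234375, 89.73097229003906), 17.693967819213867)
t 11.63 pos [426.1  -4.4 182.5] toolY 17.51 q [-0.07 -0.16  2.19  0.    1.11 -0.38] F [-0.2 -0.2  0. ] open 88.1 grip 0.0
delta [ -0.5  -0.6 146. ] yaw 0.01
```

```bash
python3 -m pendant '{"delta_pos":[[-2.2,-1.6,20],[-2.2,-1.6,55],[-2.2,-1.6,90],[-2.2,-1.6,120],[-2.2,-1.6,138],[-2.2,-1.6,145],[-2.2,-1.6,145],[-2.2,-1.6,145]],"yaw":[0,0,0,0,0,0,0,0]}'
python3 -m pendant '{"delta_pos":[[0,0,0],[0,0,0],[0,0,0],[0,0,0],[0,0,0],[0,0,0],[0,0,0],[0,0,0]],"yaw":[0,0,0,0,0,0,0,0]}' 1 55
```

```text
t: 12.3
eef_pos: [0.4258, -0.0071, 0.0385]
tool_rot: [[-0.302, 0.953, -0.0], [0.953, 0.302, 0.0], [0.0, -0.0, -1.0]]
ft_force: [1.0, 0.6, -1.1]
opening: 0.0881
grasp_force: 0.0
t: 12.97
eef_pos: [0.4261, -0.0078, 0.0393]
tool_rot: [[-0.301, 0.954, 0.002], [0.954, 0.301, -0.0], [-0.001, 0.002, -1.0]]
ft_force: [-0.2, 0.0, 6.8]
opening: 0.0612
grasp_force: 55.0
```

```bash
python3 -m pendant '{"delta_pos":[[0,0,-15],[0,0,-45],[0,0,-80],[0,0,-110],[0,0,-110],[0,0,-110]],"yaw":[0,0,0,0,0,0]}'
python3 - <<'E'
from h import *
a=np.radians(-12.0); ex=np.array([np.cos(a),np.sin(a)]); ey=np.array([-ex[1],ex[0]])
p=np.array([507.5,240.5])-19*ex-6*ey; delta(p[0]/1e3,p[1]/1e3,.150,78)
E
```

```text
t: 13.47
eef_pos: [0.4266, -0.0079, 0.1501]
tool_rot: [[-0.301, 0.954, 0.005], [0.954, 0.301, -0.0], [-0.002, 0.004, -1.0]]
ft_force: [-1.1, 0.2, -2.4]
opening: 0.0615
grasp_force: 55.0
t 13.47 pos [426.6  -7.9 150.1] toolY 17.5 q [-0.08 -0.12  2.23 -0.    1.03 -0.38] F [-1.1  0.2 -2.4] open 61.5 grip 55.0
delta [216.7 132.4   0.3] yaw -60.5
```

```bash
python3 -m pendant '{"delta_pos":[[24,15,0],[48,29,0],[72,44,0],[96,59,0],[120,74,0],[144,88,0],[168,103,0],[192,118,0],[217,132,0],[217,132,0],[217,132,0],[217,132,0]],"yaw":[-6.5,-13,-19.5,-26,-32.5,-39,-45.5,-52,-58,-60.5,-60.5,-60.5]}'
python3 -m pendant '{"delta_pos":[[0,0,0],[0,0,0]],"yaw":[0,0]}'
python3 - <<'E'
from h import *
from workcell import vision
a=np.radians(-12.0); ex=np.array([np.cos(a),np.sin(a)]); ey=np.array([-ex[1],ex[0]]); C=np.array([507.5,240.5])
p=C-19*ex-6*ey; delta(p[0]/1e3,p[1]/1e3,.056,78)
d=vision.get_image('top'); P=cloud(d)*1000; Z=P[...,2]; b,g,r=cv2.split(d['frame'].astype(int))
d=vision.get_image('wrist'); np.savez('w8.npz',**d); P=cloud(d)*1000; Z=P[...,2]; b,g,r=cv2.split(d['frame'].astype(int))
m=((r-b>40)&(Z>130)&(Z<165)).astype(np.uint8); n,l,st,_=cv2.connectedComponentsWithStats(m)
if n>1:
    k=1+st[1:,4].argmax(); print(st[k]); q=P[l==k][:,:2]-C; f=np.c_[q@ex,q@ey]; print('block f',np.percentile(f,[1,99],axis=0),cv2.minAreaRect(f.astype(np.float32)),np.median(Z[l==k]))
E
```

```text
t: 14.47
eef_pos: [0.484, 0.2383, 0.1457]
tool_rot: [[-0.978, 0.208, -0.004], [0.208, 0.978, -0.002], [0.004, -0.003, -1.0]]
ft_force: [-0.8, -0.9, -2.2]
opening: 0.0618
grasp_force: 55.0
t: 14.63
eef_pos: [0.485, 0.2379, 0.1473]
tool_rot: [[-0.978, 0.21, -0.002], [0.21, 0.978, -0.001], [0.002, -0.001, -1.0]]
ft_force: [0.3, -0.5, -0.6]
opening: 0.0619
grasp_force: 55.0
t 14.63 pos [485.  237.9 147.3] toolY 77.91 q [ 0.41  0.11  2.   -0.    1.03 -0.95] F [ 0.3 -0.5 -0.6] open 61.9 grip 55.0
delta [-2.6  1.4 91.3] yaw -0.09
[  182   172   147   146 19508]
block f [[-68.20508184 -38.43808349]
 [  0.51544504  20.6031023 ]] ((-33.40254211425781, -8.84691047668457), (61.49687576293945, 71.50958251953125), 89.61365509033203) 146.90374279099152
```

```bash
python3 -m pendant '{"delta_pos":[[-2,1,20],[-2,1,45],[-2,1,65],[-2,1,80],[-2,1,88],[-2,1,92],[-2,1,92],[-2,1,92]],"yaw":[0,0,0,0,0,0,0,0]}'
python3 -m pendant '{"delta_pos":[[0,0,2],[0,0,4],[0,0,4]],"yaw":[0,0,0]}'
```

```text
t: 15.4
eef_pos: [0.4886, 0.2396, 0.0571]
tool_rot: [[-0.978, 0.208, 0.001], [0.208, 0.978, 0.0], [-0.001, 0.001, -1.0]]
ft_force: [0.5, 0.7, -1.7]
opening: 0.0614
grasp_force: 55.0
t: 15.65
eef_pos: [0.4883, 0.2397, 0.0528]
tool_rot: [[-0.978, 0.208, 0.001], [0.208, 0.978, 0.0], [-0.001, 0.001, -1.0]]
ft_force: [0.1, -0.0, -1.4]
opening: 0.0616
grasp_force: 55.0
```

```bash
python3 -m pendant '{"delta_pos":[[0,0,1],[0,0,2],[0,0,2]],"yaw":[0,0,0]}'
```

```text
t: 15.9
eef_pos: [0.4883, 0.2397, 0.0514]
tool_rot: [[-0.978, 0.208, 0.0], [0.208, 0.978, 0.0], [-0.0, 0.0, -1.0]]
ft_force: [-2.0, -1.8, 5.6]
opening: 0.0614
grasp_force: 55.0
```

Contact with the plate. Next I'll slide the block toward the fence (+tool y) and the bar (-tool x).

```bash
python3 -m pendant '{"delta_pos":[[-3,2,0],[-6,4,0],[-8,7,0],[-10,9,0],[-10,9,0],[-10,9,0]],"yaw":[0,0,0,0,0,0]}'
python3 - <<'E'
from h import *
from workcell import readout
s=readout.sense(); print(s['tool_rot'].T@s['ft_force'])
E
```

```text
t: 16.4
eef_pos: [0.5001, 0.2464, 0.0514]
tool_rot: [[-0.978, 0.208, 0.001], [0.208, 0.978, 0.0], [-0.001, 0.001, -1.0]]
ft_force: [-2.3, -1.7, 5.4]
opening: 0.0616
grasp_force: 55.0
[ 1.87995663 -2.10775957 -5.43134025]
```

```bash
python3 -m pendant '{"delta_pos":[[-1,1,0],[-2,2,0],[-3,3,0],[-3,3,0],[-3,3,0]],"yaw":[0,0,0,0,0]}'
python3 - <<'E'
from h import *
from workcell import readout
s=readout.sense(); print(s['tool_rot'].T@s['ft_force'],s['torque'])
E
```

```text
t: 16.82
eef_pos: [0.5029, 0.2483, 0.0514]
tool_rot: [[-0.978, 0.207, -0.001], [0.207, 0.978, -0.0], [0.0, -0.001, -1.0]]
ft_force: [-4.3, -2.4, 8.1]
opening: 0.0617
grasp_force: 55.0
[ 3.70312535 -3.24377734 -8.10272445] [-0.2429184   0.42485221  0.04426685]
```

```bash
python3 -m pendant '{"delta_pos":[[-1,1,-0.4],[-2,2,-0.4],[-2,2,-0.4],[-2,2,-0.4]],"yaw":[0,0,0,0]}'
python3 - <<'E'
from h import *
from workcell import readout
s=readout.sense(); print(s['tool_rot'].T@s['ft_force'],s['torque'])
delta(.5027,.2468,.05,78)
E
```

```text
t: 17.15
eef_pos: [0.5034, 0.2487, 0.0514]
tool_rot: [[-0.978, 0.207, -0.005], [0.207, 0.978, -0.003], [0.004, -0.004, -1.0]]
ft_force: [-8.6, -6.0, 13.2]
opening: 0.0616
grasp_force: 55.0
[  7.23445836  -7.69338508 -13.17741055] [-0.74593849  1.11179867  0.24535095]
t 17.15 pos [503.4 248.7  51.4] toolY 78.08 q [ 0.42  0.27  2.02 -0.    0.86 -0.95] F [-8.6 -6.  13.2] open 61.6 grip 55.0
delta [ 0.3 -2.   1.4] yaw 0.08
```

```bash
python3 -m pendant '{"delta_pos":[[-1,1,-0.8],[-2,2,-0.8],[-2,2,-0.8],[-2,2,-0.8]],"yaw":[0,0,0,0]}'
python3 - <<'E'
from h import *
from workcell import readout
s=readout.sense(); print(s['tool_rot'].T@s['ft_force'],s['torque'])
delta(.5027,.2468,.05,78)
E
```

```text
t: 17.48
eef_pos: [0.5036, 0.2488, 0.0515]
tool_rot: [[-0.979, 0.206, -0.009], [0.206, 0.979, -0.006], [0.008, -0.008, -1.0]]
ft_force: [-13.6, -9.9, 16.1]
opening: 0.0614
grasp_force: 55.0
[ 11.38276214 -12.56380555 -15.89683093] [-1.36658477  1.64427094  0.345631  ]
t 17.48 pos [503.6 248.8  51.5] toolY 78.12 q [ 0.42  0.27  2.01 -0.    0.87 -0.95] F [-13.6  -9.9  16.1] open 61.4 grip 55.0
delta [ 0.5 -2.2  1.5] yaw 0.12
```

```bash
python3 -m pendant '{"delta_pos":[[-1,1,-1],[-2,2,-1.6],[-3,2.5,-1.6],[-3,2.5,-1.6],[-3,2.5,-1.6],[-3,2.5,-1.6]],"yaw":[0,0,0,0,0,0]}' - 60
python3 - <<'E'
from h import *
from workcell import readout,vision
s=readout.sense(); print(s['tool_rot'].T@s['ft_force'],s['torque'])
delta(.5027,.2468,.05,78)
a=np.radians(-12.0); ex=np.array([np.cos(a),np.sin(a)]); ey=np.array([-ex[1],ex[0]]); C=np.array([507.5,240.5])
d=vision.get_image('wrist'); np.savez('w9.npz',**d); P=cloud(d)*1000; Z=P[...,2]; b,g,r=cv2.split(d['frame'].astype(int))
m=((r-b>40)&(Z>40)&(Z<58)).astype(np.uint8); n,l,st,_=cv2.connectedComponentsWithStats(m); k=1+st[1:,4].argmax(); q=P[l==k][:,:2]-C; f=np.c_[q@ex,q@ey]; print('block f',np.percentile(f,[.5,99.5],axis=0),cv2.minAreaRect(f.astype(np.float32)),np.median(Z[l==k]))
cv2.imwrite('pics/w9.png',d['frame'])
E
```

```text
t: 17.98
eef_pos: [0.504, 0.249, 0.0517]
tool_rot: [[-0.979, 0.205, -0.016], [0.205, 0.979, -0.01], [0.014, -0.013, -1.0]]
ft_force: [-18.6, -13.1, 16.7]
opening: 0.0612
grasp_force: 60.0
[ 15.73193504 -16.85481641 -16.25341781] [-1.90131143  2.44668658  0.62081583]
t 17.98 pos [504.  249.   51.7] toolY 78.17 q [ 0.42  0.28  2.01 -0.    0.88 -0.95] F [-18.6 -13.1  16.7] open 61.2 grip 60.0
delta [ 0.8 -2.4  1.8] yaw 0.17
block f [[-53.11218093 -24.44173465]
 [ 16.69113592  35.58959699]] ((-17.35968017578125, 5.475856781005859), (72.34842681884766, 61.74170684814453), 0.9679505825042725) 50.99259442540939
```

View pics/w9.png

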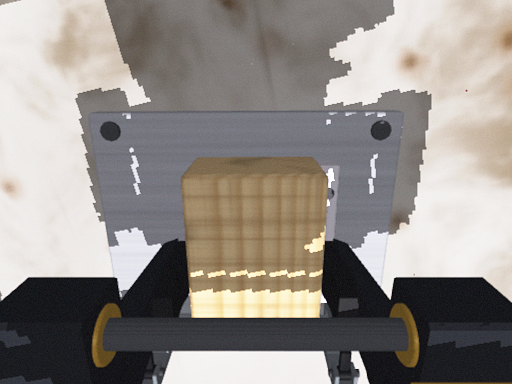

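The block is in the corner: its top spans columns 185-325 and its right side lies along the fence at (333,180). Friction may be carrying much of the push, so I'll lighten the down-load and the fence push, seat it harder on the bar, then press the fence again.

```bash
python3 -m pendant '{"delta_pos":[[0,-2,-1],[0,-4,-2],[-2,-4,-2.5],[-4,-4,-2.5],[-4,-4,-2.5],[-4,-4,-2.5]],"yaw":[0,0,0,0,0,0]}' - 60
python3 - <<'E'
from h import *
from workcell import readout
s=readout.sense(); print(s['tool_rot'].T@s['ft_force'],s['torque'])
delta(.5027,.2468,.05,78)
E
```

```text
t: 18.53
eef_pos: [0.5065, 0.248, 0.0528]
tool_rot: [[-0.978, 0.208, -0.016], [0.208, 0.978, -0.003], [0.015, -0.006, -1.0]]
ft_force: [-16.1, 3.5, 3.2]
opening: 0.0613
grasp_force: 60.0
[16.54385113  0.08899894 -2.9598415 ] [0.57882365 2.54812218 0.32486875]
t 18.53 pos [506.5 248.   52.8] toolY 78.02 q [ 0.41  0.28  2.    0.    0.88 -0.96] F [-16.1   3.5   3.2] open 61.3 grip 60.0
delta [ 3.5 -2.   2.9] yaw 0.02
```

```bash
python3 -m pendant '{"delta_pos":[[0,1,0.5],[0,2,0.5],[-1,3,0.5],[-1,4,0.5],[-1,4.5,0.5],[-1,4.5,0.5],[-1,4.5,0.5]],"yaw":[0,0,0,0,0,0,0]}' - 60
python3 - <<'E'
from h import *
from workcell import readout,vision
s=readout.sense(); print(s['tool_rot'].T@s['ft_force'],s['torque'])
delta(.5027,.2468,.05,78)
a=np.radians(-12.0); ex=np.array([np.cos(a),np.sin(a)]); ey=np.array([-ex[1],ex[0]]); C=np.array([507.5,240.5])
d=vision.get_image('wrist'); P=cloud(d)*1000; Z=P[...,2]; b,g,r=cv2.split(d['frame'].astype(int))
m=((r-b>40)&(Z>46)&(Z<58)).astype(np.uint8); n,l,st,_=cv2.connectedComponentsWithStats(m); k=1+st[1:,4].argmax(); p=P[l==k]; q=p[:,:2]-C; f=np.c_[q@ex,q@ey]; print('block f',np.percentile(f,[.5,99.5],axis=0),cv2.minAreaRect(f.astype(np.float32)))
print('plane tilt',np.linalg.lstsq(np.c_[f,np.ones(len(f))],p[:,2],rcond=None)[0])
o=(Z>20)&(Z<45); 
m=(Z>8)&(Z<17); q2=P[...,:2]-C; fx=q2@ex; fy=q2@ey; m&=(abs(fx)<85)&(abs(fy)<90); print('plate',np.percentile(fx[m],[0.1]),np.percentile(fy[m],[.1,99.9]),np.percentile(Z[m],50)); A=np.c_[fx[m],fy[m],np.ones(m.sum())]; print(np.linalg.lstsq(A,Z[m],rcond=None)[0])
cv2.imwrite('pics/w10.png',d['frame'])
t=vision.get_image('top'); np.savez('t10.npz',**t); s=vision.get_image('scene'); np.savez('s10.npz',**s)
cv2.imwrite('pics/st.png',np.hstack([cv2.resize(s['frame'][190:310,170:320],None,fx=2.6,fy=3),cv2.resize(t['frame'][170:270,150:260],None,fx=3.6,fy=3.6)]))
E
```

```text
t: 19.12
eef_pos: [0.5066, 0.2484, 0.0524]
tool_rot: [[-0.978, 0.206, -0.021], [0.206, 0.978, -0.01], [0.018, -0.014, -1.0]]
ft_force: [-21.6, -11.7, 14.4]
opening: 0.0618
grasp_force: 60.0
[ 18.96604585 -16.14413101 -13.78496503] [-1.55756562  3.22576794  0.32844303]
t 19.12 pos [506.6 248.4  52.4] toolY 78.1 q [ 0.41  0.28  2.   -0.    0.88 -0.95] F [-21.6 -11.7  14.4] open 61.8 grip 60.0
delta [ 3.4 -2.4  2.5] yaw 0.1
block f [[-50.31183587 -24.3994739 ]
 [ 19.60089795  35.62407358]] ((-14.66754150390625, 5.682521820068359), (72.06058502197266, 61.79481506347656), 0.16977103054523468)
plane tilt [-1.11064320e-02 -1.55572439e-02  5.17229827e+01]
plate [-75.27292719] [-79.07040805  79.81380017] 12.63282615042
[-1.29503138e-03 -4.43584842e-04  1.26038802e+01]
```

View pics/st.png

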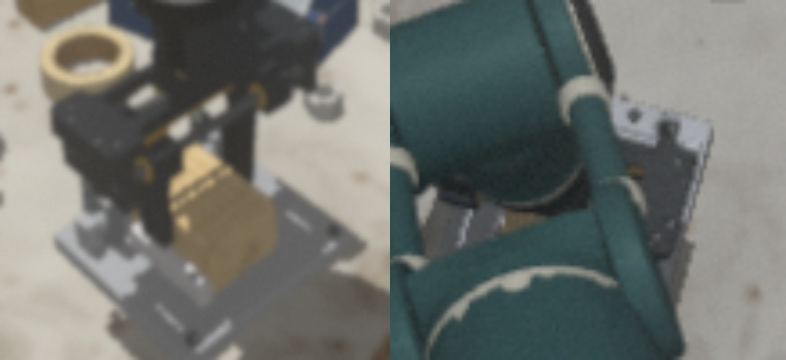

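The scene view shows the block between the fingers on the plate, along the fence, with the fingers above the fence top. I'll lighten the down-load and add a little fence push for margin.

```bash
python3 -m pendant '{"delta_pos":[[0,0,-0.8],[0,1,-1.2],[0,2,-1.2],[0,2,-1.2],[0,2,-1.2],[0,2,-1.2],[0,2,-1.2]],"yaw":[0,0,0,0,0,0,0]}' - 60
python3 - <<'E'
from h import *
from workcell import readout,vision
s=readout.sense(); print(s['tool_rot'].T@s['ft_force'],s['torque'],abs(s['qvel']).max())
delta(.5027,.2468,.05,78)
a=np.radians(-12.0); ex=np.array([np.cos(a),np.sin(a)]); ey=np.array([-ex[1],ex[0]]); C=np.array([507.5,240.5])
d=vision.get_image('wrist'); P=cloud(d)*1000; Z=P[...,2]; b,g,r=cv2.split(d['frame'].astype(int))
m=((r-b>40)&(Z>46)&(Z<58)).astype(np.uint8); n,l,st,_=cv2.connectedComponentsWithStats(m); k=1+st[1:,4].argmax(); p=P[l==k]; q=p[:,:2]-C; f=np.c_[q@ex,q@ey]; print('block f',np.percentile(f,[.5,99.5],axis=0),cv2.minAreaRect(f.astype(np.float32)))
print('plane tilt',np.linalg.lstsq(np.c_[f,np.ones(len(f))],p[:,2],rcond=None)[0])
E
```

```text
t: 19.85
eef_pos: [0.5066, 0.2486, 0.0525]
tool_rot: [[-0.978, 0.205, -0.022], [0.206, 0.979, -0.013], [0.019, -0.017, -1.0]]
ft_force: [-18.3, -16.6, 10.1]
opening: 0.0615
grasp_force: 60.0
[ 14.66571209 -20.1384408   -9.46466364] [-2.42413385  2.90045372  0.34709904] 0.0012630026395249192
t 19.85 pos [506.6 248.6  52.5] toolY 78.14 q [ 0.41  0.28  2.   -0.    0.89 -0.95] F [-18.3 -16.6  10.1] open 61.5 grip 60.0
delta [ 3.4 -2.5  2.6] yaw 0.14
block f [[-50.29332077 -24.29960469]
 [ 19.64955108  35.69939498]] ((-14.98720932006836, 5.747779846191406), (71.29190826416016, 61.766578674316406), 0.059084728360176086)
plane tilt [-1.11663062e-02 -1.83669707e-02  5.18477412e+01]
```

```bash
python3 -m pendant '{"delta_pos":[[-1,0,-0.5],[-2,0,-1],[-2.5,0,-1],[-2.5,0.5,-1],[-2.5,0.5,-1],[-2.5,0.5,-1],[-2.5,0.5,-1],[-2.5,0.5,-1]],"yaw":[0,0,0,0,0,0,0,0]}' - 60
python3 - <<'E'
from h import *
from workcell import readout,vision
s=readout.sense(); print(s['tool_rot'].T@s['ft_force'],s['torque'],abs(s['qvel']).max())
delta(.5027,.2468,.05,78)
a=np.radians(-12.0); ex=np.array([np.cos(a),np.sin(a)]); ey=np.array([-ex[1],ex[0]]); C=np.array([507.5,240.5])
d=vision.get_image('wrist'); P=cloud(d)*1000; Z=P[...,2]; b,g,r=cv2.split(d['frame'].astype(int))
m=((r-b>40)&(Z>46)&(Z<58)).astype(np.uint8); n,l,st,_=cv2.connectedComponentsWithStats(m); k=1+st[1:,4].argmax(); p=P[l==k]; q=p[:,:2]-C; f=np.c_[q@ex,q@ey]; print('block f',np.percentile(f,[.5,99.5],axis=0),cv2.minAreaRect(f.astype(np.float32)))
print('plane tilt',np.linalg.lstsq(np.c_[f,np.ones(len(f))],p[:,2],rcond=None)[0])
E
```

```text
t: 20.57
eef_pos: [0.5067, 0.2486, 0.0525]
tool_rot: [[-0.978, 0.206, -0.027], [0.206, 0.978, -0.014], [0.023, -0.019, -1.0]]
ft_force: [-23.8, -14.5, 9.7]
opening: 0.0617
grasp_force: 60.0
[ 20.5064016  -19.29055389  -8.88833918] [-2.10171058  3.51975705  0.34077475] 0.0024994309866514233
t 20.57 pos [506.7 248.6  52.5] toolY 78.13 q [ 0.41  0.29  1.99 -0.    0.89 -0.95] F [-23.8 -14.5   9.7] open 61.7 grip 60.0
delta [ 3.5 -2.5  2.7] yaw 0.13
block f [[-50.2759959  -24.28117916]
 [ 19.63550577  35.7297467 ]] ((-14.864673614501953, 5.820255279541016), (71.40389251708984, 61.51700210571289), 0.15960751473903656)
plane tilt [-1.18306543e-02 -1.97532071e-02  5.18853752e+01]
```

```bash
python3 -c "
from workcell import manip
print(manip.sign_off())"
```

```text
the job is handed in; nothing more can be done
None
```

The job is handed in at about 20.6 s of the 67 s allowed: the stop bar sits home in both clips with both jaws shut over it, and the block is held in the corner with about 20 N of push toward the bar and 19 N toward the fence, measured at the wrist before friction; sign-off returned no verdict.

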